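# Draw the serving board from under the plate and bowl and set it out with the jar

### The job

Slide the dark wooden paddle board out by its handle from under the plate and brown bowl, without lifting, tipping or dragging off the stack, which should end up standing on the pine rest behind its two posts. Lay the board flat on the round cork mat with its blade in the middle of the mat, then set the amber jar down gently, upright, in the middle of the blade. Leave the strainer, the corkscrew and the crock of spatulas as they are.

Things in the scene. Friction and masses are not known exactly. Their poses are not given: they have to be found in the camera images.
- rest: fixed pine rest: plank x -80 to +105, y -90 to +90 mm, 8 mm thick, two round posts 18 mm across, tops 60 mm up, at x -58, y +70 and -70 mm. Origin on the counter under the stack; z up. The handle sticks out to -x; drawn level to -x, the blade (100 mm) passes the posts (122 mm gap), which hold back the plate: it tilts a little and settles on the plank. Blade clear after a 140 mm pull.
- board: loose dark wood paddle board, 12 mm thick, about 130 g. Origin at the underside, middle of the blade; z up. Blade 120 (x) x 100 (y) mm; handle 30 mm wide (y), x -60 to -140 mm. At the start the blade lies on the rest's plank under the plate, centre within 25 mm of the rest's origin; the handle has 8 mm of air below it.
- plate: loose white glazed (slippery) plate with a flat bottom (146 mm across) and steep rim, 160 mm across and 22 mm high, floor 5 mm thick, about 200 g. Origin at the middle of its underside; z up. It starts on the board's blade, some 5 mm or less from the two posts.
- bowl: loose brown ceramic bowl, 112 mm across the rim, 52 mm high, foot 68 mm across, about 220 g, standing in the plate. Origin at the middle of its underside; z up.
- mat: fixed round cork mat, 200 mm across, 4 mm thick, lying on the counter. Origin at the middle of its underside; z up.
- jar: loose amber glass jar with a steel lid, closed, 56 mm across, 90 mm high, about 250 g, standing on the counter. Origin at the middle of its underside; z up.
- strainer: bystander: small loose stainless steel strainer, cup 76 mm across and 34 mm high, wire handle reaching 130 mm to its -x. Origin at the middle of the cup's underside.
- corkscrew: bystander: chrome lever corkscrew lying on the counter, about 160 mm long (y), 74 mm wide (x), 28 mm high. Origin on the counter below its middle.
- spatula (a point): bystander: near the top of the red spatula in the black plastic crock, about 0.31 m above the counter. The crock (112 mm across) stands on a turntable 170 mm across that spins freely; the spatulas lean out up to 80 mm from its axis.
Not all that is in view belongs to the job. There is more than one size of the jar; the one meant has the size given above.

How it is judged (in metres and radians):
On the way, in this order (a step that is already met when the one before it is completed fails the run):
1. the board is drawn clear and the plate stands level on the pine rest with the bowl in it (horizontal distance between board and plate above 0.13 m and z of plate in the frame of rest between 0.004 and 0.0125 m and horizontal distance between plate and rest below 0.035 m and angle between plate's own z axis and vertical below 0.06 rad and z of bowl in the frame of plate between 0.001 and 0.01 m and horizontal distance between bowl and plate below 0.03 m and angle between bowl's own z axis and vertical below 0.09 rad), for 0.1 s.
2. the board lies flat on the cork mat, its blade's centre within 30 mm of the mat's centre, let go (horizontal distance between board and mat below 0.03 m and height (world z) of board between 0.001 and 0.008 m and angle between board's own z axis and vertical below 0.05 rad and contact force between the fingers and board below 0.2 N and linear speed of board below 0.02 m/s), for 0.2 s.
At the end, for the whole second after the job is handed in: Plate level on the rest's plank, within 35 mm of the rest's origin; bowl upright in it, within 30 mm of its centre. Board flat on the mat, blade centre within 30 mm of the mat's. Jar upright on the blade, within 25 mm of its centre. All at rest (z of plate in the frame of rest between 0.004 and 0.0125 m and horizontal distance between plate and rest below 0.035 m and angle between plate's own z axis and vertical below 0.06 rad and z of bowl in the frame of plate between 0.001 and 0.01 m and horizontal distance between bowl and plate below 0.03 m and angle between bowl's own z axis and vertical below 0.09 rad and horizontal distance between board and mat below 0.03 m and height (world z) of board between 0.001 and 0.008 m and angle between board's own z axis and vertical below 0.05 rad and horizontal distance between jar and board below 0.025 m and z of jar in the frame of board between 0.008 and 0.016 m and angle between jar's own z axis and vertical below 0.08 rad and linear speed of each of jar, board, plate, bowl below 0.02 m/s); the robot touches nothing.
It fails at once if the plate or the bowl is tipped by more than 0.35 rad (angle between any of plate, bowl's own z axis and vertical above 0.35 rad).
It fails at once if the plate is lifted (its underside's centre more than 15 mm above its start) (height (world z) of plate above 0.035 m).
It fails at once if the plate is dragged more than 50 mm from the rest's origin (horizontal distance between plate and rest above 0.05 m).
It fails at once if the jar is banged down on the board (more than 45 N) (contact force between jar and board above 45 N).
It fails at once if the strainer, the corkscrew or the crock of spatulas is moved by more than 30 mm (distance of any of strainer, corkscrew, spatula from where it was at the start of the episode above 0.03 m).
It also fails if it takes over 59 s, if anything falls off the work surface, if the arm or the gripper's body presses on something with over 40 N, if the wrist force passes 120 N, or if a joint passes its speed limit or range.

### The arm

A 7-joint arm with a two-finger parallel gripper is mounted at the origin on the work surface. World frame = base frame: x ahead of the robot, y to its left, z up, the work surface at z = 0. Lengths are in mm, angles in rad, forces in N, time in s.
With the tool pointing down it reaches from about 400 to 875 mm from the base axis. Payload 6.5 kg.
Tool frame: the origin (TCP) lies on the mounting face of the last link; the fingertips stand ahead of it and the grasp point (between the pads) lies 147 mm ahead of it (bot.tips_ahead is the z of the fingertips in the tool frame, in mm); z points along the fingers, y is the direction in which the jaws open and shut (so a half turn about z gives the same grasp; the last joint's range is limited). The gripper opens to 88 mm and grips with 3 to 60 N. Pads are 18 mm wide; open, the fingers measure 123 mm over their backs; the gripper's body (75 mm by 187 mm) begins 45 mm behind the grasp point.
Start: joints at [-1.21, 0.536, -0.004, 1.538, 0.003, 1.067, -0.071], TCP at [269.064, 591.688, 404.716] pointing down, gripper open.
Joint ranges: [-2.7, 2.7], [-0.37, 2.16], [-1.27, 1.26], [0.24, 2.4], [-1.31, 4.45], [0.19, 1.91], [-2.76, 2.76]. Speed limits (rad/s): [2.39, 2.39, 3.14, 3.14, 3.14, 3.14, 3.14].

### API

Orientations are given as a unit quaternion [x, y, z, w].
In Python, from station import bot gives the robot as it stands.
- The arm moves only by the tool servo_tool, never from a script. Its argument "deltas" is a list of rows, each a list of 4 numbers: the shift along the world's x, y, z in m, then the turn about the world's z in degrees. A call has 1 to 20 rows; each row shifts and turns the commanded pose from where the row before left it; what a row does not reach is not made up. A row lasts 1/10 s, in which the tool goes at most 50 mm and 8.59 degrees, less where a joint would pass 70% of its speed; a pose out of reach is approached as far as the arm can. A call with a gripper value outside its range is refused whole. "fingers" is the closure, from -1 (fully open) to 1 (shut), set as the call begins (left out, the last holds). The fingers move at their own pace and stop on an object; "squeeze" is the grip in N (left out, the last holds). Time passes only in rows, so rows that do not move let the fingers close. It gives the time, the measured TCP pose, the force and the opening at its end, in the units of the state.
- bot.observe(): the state, without advancing time (a new reading comes with each control period).
- bot.snapshot(name): name is "side" or "top" or "wrist"; returns the picture (384x512x3 uint8, red, green, blue); there is no depth.
- bot.camera_params(name): a dict with "vfov" (degrees; the focal length in pixels is half the picture's height over the tangent of half this angle, whatever the lens; pixels are square), "cx", "cy" (the principal point, pixels), "R" (3x3) and "t" (3): a world point X has camera coordinates R X + t; the wrist camera has in their place "tool_from_camera" (4x4, takes a point from camera to tool coordinates, whose origin is the TCP and whose axes are the flange's). Camera axes: x right, y down, z forward; pixel columns grow to the right and rows downward; lengths in mm; the calibration is good to about 2 mm. The wrist camera is an equidistant fisheye: a pixel r from the principal point sees the ray r / f radians off the axis. A picture is of the moment at which its call begins: read the wrist's pose just before it. camera_params takes no time and is no camera call.
- bot.sign_off(): hands the job in, once; it reports no verdict.
The state is a dict: "time": time; "joints": joint angles; "qd": joint speeds; "effort": joint torques, N m; "position": TCP position; "eef_rot": TCP orientation; "force": force on the tool from outside, world axes, zero at the start; "wrist_torque": the same for the moment, N m; "gripper_width": finger opening in mm.
Only numpy, scipy, OpenCV 4.12 (cv2) and the standard library are available. Lean on these libraries where they do the work, as an engineer would, in place of code of your own. Each camera call takes 0.05 s, during which the arm holds its last target.

## Working session

There is one attempt and no reset: what is moved stays moved. The work goes in short steps, Python scripts to look and compute and a tool call to move; the robot and the scene stay as the last step left them, time stands still between calls to the robot, and variables do not carry over. Pictures are saved under pics/ and viewed, and the job is handed in when it is done.

Besides the shell and the picture viewer there is one more tool, called after "Call:" by a JSON object that holds its "name" and its "arguments". servo_tool: Moves the arm, as the interface text tells. Its arguments: {"type":"object","properties":{"deltas":{"type":"array"},"fingers":{"type":"number"},"squeeze":{"type":"number"}},"required":["deltas"]}

```bash
ls; mkdir -p pics; python3 - <<'E'
from station import bot
import cv2
o=bot.observe();print({k:o[k] for k in('time','position','eef_rot','gripper_width','force')}, bot.tips_ahead)
for n in('side','top','wrist'):
    im=bot.snapshot(n);cv2.imwrite(f'pics/{n}0.png',im[:,:,::-1])
    print(n,bot.camera_params(n))
E
```

```text
pics
{'time': 0.0, 'position': array([268.94908508, 591.40807139, 403.8546599 ]), 'eef_rot': array([ 2.11768402e-01,  9.77319509e-01, -8.41155959e-04, -1.15080732e-04]), 'gripper_width': 88.17345514028453, 'force': array([-0.92527854,  0.5740803 , -0.05431296])} 166.0
side {'vfov': 44.65271923854512, 'cx': 257.34463823671746, 'cy': 184.954092980092, 'R': array([[ 0.74401955, -0.66810752, -0.0082006 ],
       [-0.39318852, -0.42787426, -0.81383439],
       [ 0.54022005,  0.60873307, -0.58103902]]), 't': array([-506.27822316,  341.11077516, 1292.05459107])}
top {'vfov': 55.74994490072968, 'cx': 259.4706753338759, 'cy': 192.79325562360708, 'R': array([[ 0.01979173, -0.99980285,  0.00159735],
       [-0.98116425, -0.01972979, -0.19216515],
       [ 0.19215878,  0.00223602, -0.9813613 ]]), 't': array([-136.33608821,  611.83655841, 1358.79387157])}
wrist {'vfov': 65.70646984690485, 'cx': 257.1688488331062, 'cy': 191.50151401190243, 'tool_from_camera': array([[ 3.21508802e-04, -9.51288817e-01, -3.08300962e-01,
         8.11336884e+01],
       [ 9.99999893e-01,  2.03299334e-04,  4.15543252e-04,
         9.38863617e-01],
       [-3.32624269e-04, -3.08301062e-01,  9.51288781e-01,
         2.03608953e+01],
       [ 0.00000000e+00,  0.00000000e+00,  0.00000000e+00,
         1.00000000e+00]])}
```

View pics/side0.png

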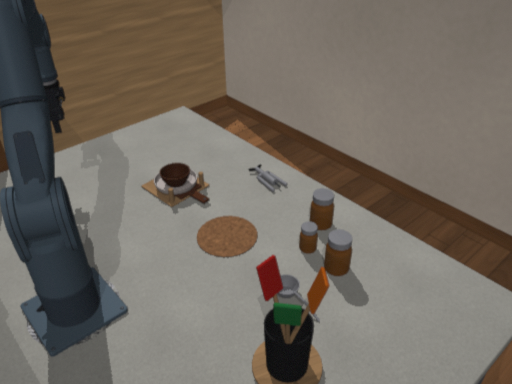

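View pics/top0.png

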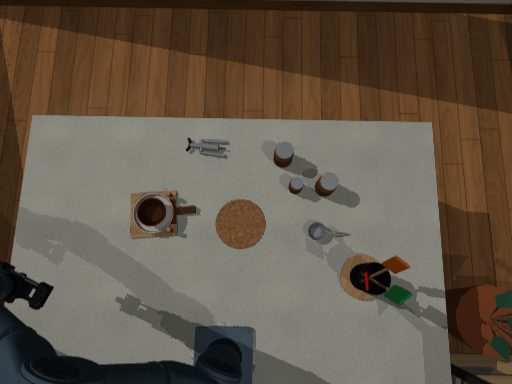

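View pics/wrist0.png

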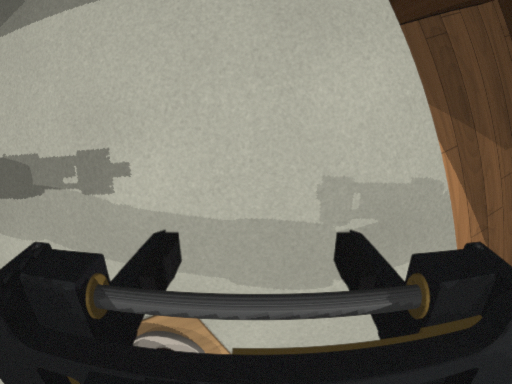

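```bash
cat > h.py <<'E'
import numpy as np,cv2
from station import bot
from scipy.spatial.transform import Rotation as Rn
def f(p): return 192/np.tan(np.radians(p['vfov'])/2)
def ray(n,u,v,st=None):
    p=bot.camera_params(n);F=f(p);x=(u-p['cx'])/F;y=(v-p['cy'])/F
    if n!='wrist':
        R=np.array(p['R']);return -R.T@p['t'],R.T@np.array([x,y,1])
    th=np.hypot(x,y);s=np.sin(th)/th if th>1e-9 else 1
    T=np.array(p['tool_from_camera']);Rt=Rn.from_quat(st['eef_rot']).as_matrix()
    return st['position']+Rt@T[:3,3],Rt@T[:3,:3]@np.array([x*s,y*s,np.cos(th)])
def pt(n,u,v,z,st=None):
    c,d=ray(n,u,v,st);return c+d*(z-c[2])/d[2]
def crop(src,dst,x0,y0,x1,y1,k):
    im=cv2.imread(src)[y0:y1,x0:x1];cv2.imwrite(dst,cv2.resize(im,None,fx=k,fy=k,interpolation=cv2.INTER_CUBIC))
E
python3 - <<'E'
from h import *
crop('pics/top0.png','pics/t0a.png',115,175,275,255,5)
crop('pics/top0.png','pics/t0b.png',260,130,360,205,8)
crop('pics/side0.png','pics/s0b.png',285,175,365,285,5)
crop('pics/side0.png','pics/s0a.png',135,150,265,260,6)
E
```

```text
(no output)
```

View pics/t0a.png

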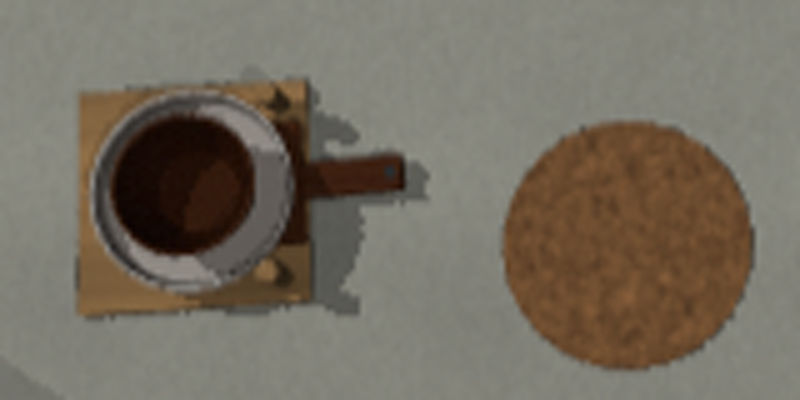

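View pics/t0b.png

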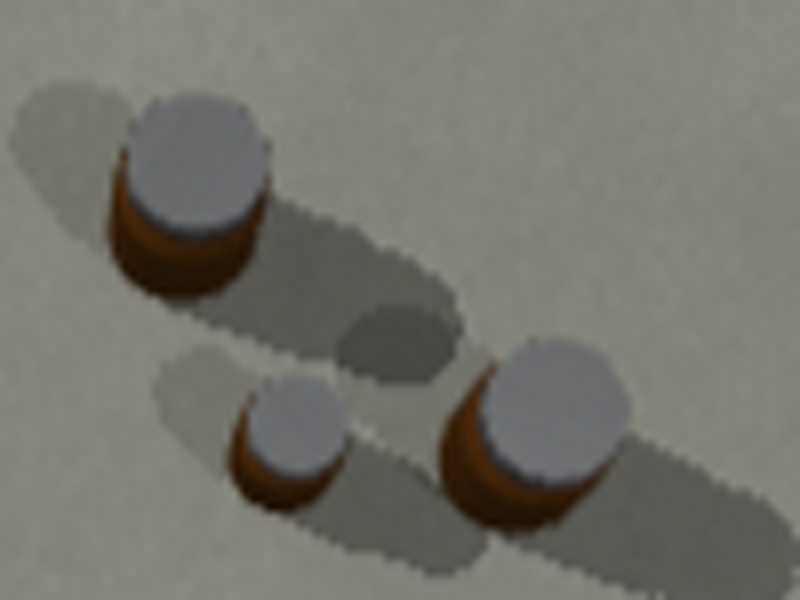

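View pics/s0b.png

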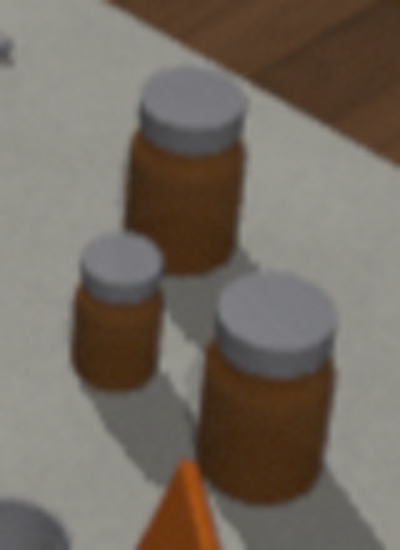

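View pics/s0a.png

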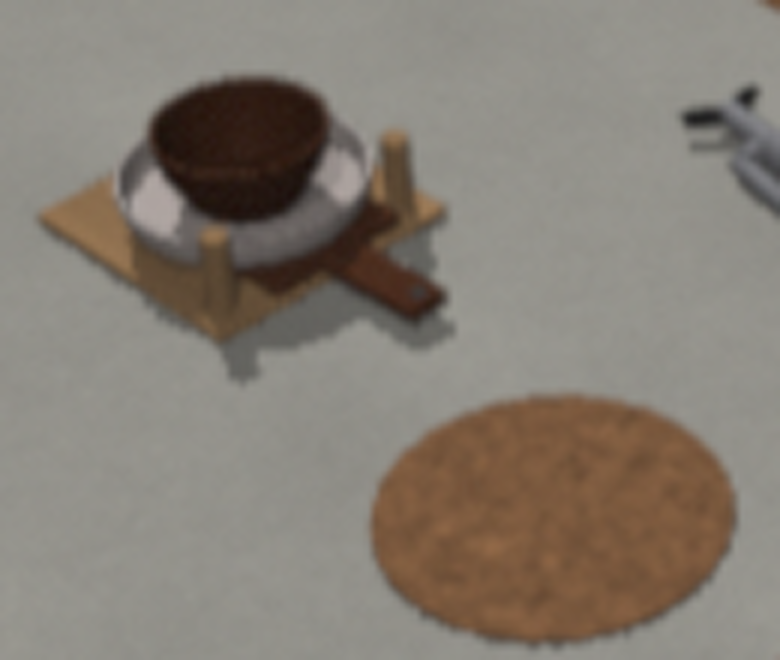

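```bash
python3 - <<'E'
from h import *
np.set_printoptions(precision=1,suppress=True)
T=lambda x,y,z:pt('top',115+x/5,175+y/5,z)
print('cam',ray('top',0,0)[0],ray('side',0,0)[0])
print('mat',T(628,245,4), 'side',pt('side',135+554/6,150+517/6,4))
for q in [(80,93,8),(308,79,8),(312,300,8),(78,308,8)]: print('plank',T(*q))
for q in [(403,153,20),(403,188,20),(310,162,20),(310,198,20)]: print('handle',T(*q))
for q in [(277,97,60),(266,266,60)]: print('post top',T(*q))
for q in [(397,135,60),(216,236,60)]: print('post top side',pt('side',135+q[0]/6,150+q[1]/6,60))
for q in [(418,292,20)]: print('hole side',pt('side',135+q[0]/6,150+q[1]/6,20))
print('hole top',T(391,172,20))
print('plate',T(193,191,42),T(93,191,42),T(294,191,42))
J=lambda x,y,z:pt('top',260+x/8,130+y/8,z)
S=lambda x,y,z:pt('side',285+x/5,175+y/5,z)
for n,(cx,cy,d),(sx,sy,bw,bx,by) in [('A',(197,163,140),(193,97,118,183,270)),('B',(298,424,100),(121,258,88,117,388)),('C',(555,412,148),(276,310,130,262,500))]:
    for z in (60,70,80,90,100,110):
        print(n,z,J(cx,cy,z)[:2],'lid d',np.linalg.norm(J(cx+d/2,cy,z)-J(cx-d/2,cy,z)),'side',S(sx,sy,z)[:2])
    p=S(bx,by,0);print('  base near pt',p[:2]);
    print('  body dia side',np.linalg.norm(bot.camera_params('side')['R']@p+bot.camera_params('side')['t'])*bw/5/f(bot.camera_params('side')))
E
```

```text
cam [ 341.9 -127.3 1451.3] [-187.2 -978.8 1024.2]
mat [496.8 -51.1   4. ] side [497.4 -57.5   4. ]
plank [610.7 395.8   8. ]
plank [626.  212.1   8. ]
plank [447.7 197.6   8. ]
plank [437.7 382.2   8. ]
handle [565.  129.7  20. ]
handle [536.9 128.2  20. ]
handle [556.3 203.4  20. ]
handle [527.4 201.5  20. ]
post top [601.  223.1  60. ]
post top [469.1 222.7  60. ]
post top side [609.4 230.6  60. ]
post top side [468.2 216.9  60. ]
hole side [552.4 137.6  20. ]
hole top [549.5 138.4  20. ]
plate [528.2 288.3  42. ] [526.7 366.5  42. ] [529.8 209.3  42. ]
A 60 [ 789.1 -221.2] lid d 69.96071707366278 side [ 839.9 -164.8]
A 70 [ 785.9 -220.5] lid d 69.45785808838238 side [ 829.3 -173.2]
A 80 [ 782.7 -219.9] lid d 68.95499910310195 side [ 818.6 -181.7]
A 90 [ 779.4 -219.2] lid d 68.45214011782154 side [ 808.  -190.1]
A 100 [ 776.2 -218.5] lid d 67.94928113254116 side [ 797.3 -198.6]
A 110 [ 773.  -217.8] lid d 67.44642214726073 side [ 786.7 -207. ]
  base near pt [ 754.  -237.9]
  body dia side 79.55185180547231
B 60 [ 656.5 -271.7] lid d 49.09321520801447 side [ 678.7 -247.3]
B 70 [ 654.2 -270.6] lid d 48.74034626360867 side [ 669.7 -254.9]
B 80 [ 652.  -269.6] lid d 48.38747731920288 side [ 660.7 -262.5]
B 90 [ 649.7 -268.5] lid d 48.03460837479711 side [ 651.8 -270.1]
B 100 [ 647.4 -267.5] lid d 47.68173943039129 side [ 642.8 -277.6]
B 110 [ 645.2 -266.5] lid d 47.32887048598553 side [ 633.8 -285.2]
  base near pt [ 639.2 -285.2]
  body dia side 56.00149719840952
C 60 [ 665.1 -397.9] lid d 72.73821488567864 side [ 712.8 -344.6]
C 70 [ 662.8 -396. ] lid d 72.2153919865079 side [ 703.5 -351.2]
C 80 [ 660.4 -394. ] lid d 71.69256908733705 side [ 694.2 -357.8]
C 90 [ 658.1 -392.1] lid d 71.16974618816624 side [ 684.8 -364.4]
C 100 [ 655.8 -390.1] lid d 70.6469232889954 side [ 675.5 -371. ]
C 110 [ 653.5 -388.2] lid d 70.12410038982459 side [ 666.2 -377.5]
  base near pt [ 632.9 -408.1]
  body dia side 79.57044298580584
```

Call:
{"name": "servo_tool", "arguments": {"deltas": [[0.0235, -0.0368, -0.0045, -5.1], [0.0235, -0.0368, -0.0045, -5.1], [0.0235, -0.0368, -0.0045, -5.1], [0.0235, -0.0368, -0.0045, -5.1], [0.0235, -0.0368, -0.0045, -5.1], [0.0235, -0.0368, -0.0045, -5.1], [0.0235, -0.0368, -0.0045, -5.1], [0.0235, -0.0368, -0.0045, -5.1], [0.0235, -0.0368, -0.0045, -5.1], [0.0235, -0.0368, -0.0045, -5.1], [0.0235, -0.0368, -0.0045, -5.1], [0.0235, -0.0368, -0.0045, -5.1], [0, 0, 0, 0], [0, 0, 0, 0], [0, 0, 0, 0]], "fingers": -1}}

```text
time: 1.65
position: [550.4, 151.5, 350.5]
eef_rot: [0.679, 0.734, -0.0, -0.001]
force: [-0.6, 0.2, -0.0]
gripper_width: 88.4
```

```bash
python3 - <<'E'
from h import *
import pickle
o=bot.observe();pickle.dump(o,open('o1.pkl','wb'));print(o['time'],o['position'],o['eef_rot'],Rn.from_quat(o['eef_rot']).as_matrix(),o['joints'])
im=bot.snapshot('wrist');cv2.imwrite('pics/w1.png',cv2.resize(im[:,:,::-1],None,fx=1.5,fy=1.5,interpolation=cv2.INTER_CUBIC))
E
```

```text
1.65 [550.44239572 151.51979493 350.52458701] [ 6.78860632e-01  7.34266909e-01 -1.83807584e-05 -5.90999307e-04] [[-7.82957868e-02  9.96929773e-01 -8.92858415e-04]
 [ 9.96929817e-01  7.82964847e-02  7.75419561e-04]
 [ 8.42946522e-04 -8.29405092e-04 -9.99999301e-01]] [-0.59913348  0.48278214  0.33350097  1.81596764 -0.20040629  0.87635574
 -0.09366477]
```

View pics/w1.png

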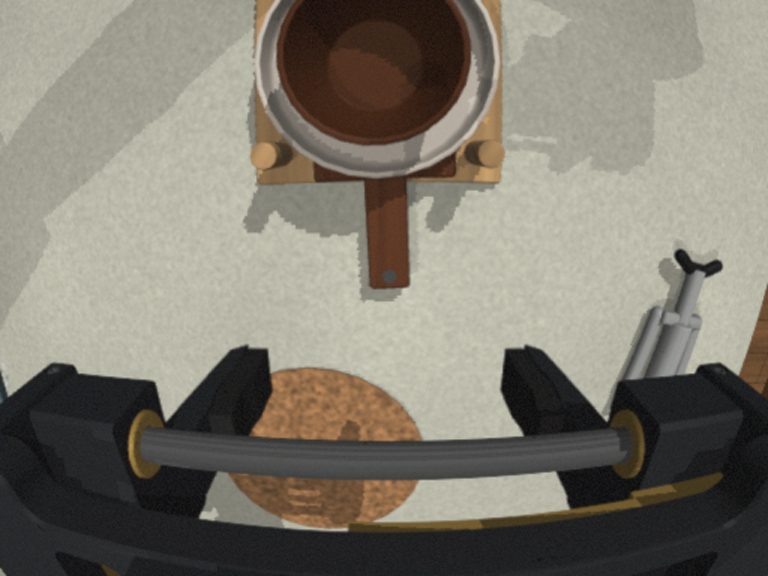

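```bash
python3 - <<'E'
from h import *
import pickle
np.set_printoptions(precision=1,suppress=True)
o=pickle.load(open('o1.pkl','rb'))
W=lambda x,y,z:pt('wrist',x/1.5,y/1.5,z,o)
for n,q in dict(tipL=(371,288,20),tipR=(409,286,20),rootL=(366,182,20),rootR=(407,180,20),hole=(389,277,20),blL=(314,178,20),blR=(455,174,20),pL=(265,152,60),pR=(489,152,60),ckL=(260,183,8),ckR=(500,181,8),k2L=(257,40,8),k2R=(502,40,8)).items(): print(n,W(*q))
pl=[W(258,57,42),W(498,57,42)];print('plate rim',pl,(pl[0]+pl[1])/2)
b=[W(276,60,77),W(470,60,77)];print('bowl rim',b,(b[0]+b[1])/2, W(372,143,77),W(375,175,42))
E
```

```text
tipL [540.6 131.4  20. ]
tipR [568.2 135.1  20. ]
rootL [531.7 208.   20. ]
rootR [559.8 211.7  20. ]
hole [553.  140.8  20. ]
blL [495.2 208.6  20. ]
blR [592.8 219.   20. ]
pL [469.9 226.5  60. ]
pR [606.  236.6  60. ]
ckL [452.9 202.2   8. ]
ckR [628.7 217.2   8. ]
k2L [443.5 309.8   8. ]
k2R [620.6 322.8   8. ]
plate rim [array([455.9, 289.8,  42. ]), array([610.6, 301. ,  42. ])] [533.2 295.4  42. ]
bowl rim [array([477.4, 280.9,  77. ]), array([586.5, 288.4,  77. ])] [531.9 284.6  77. ] [535.6 234.9  77. ] [537.9 214.7  42. ]
```

Call:
{"name": "servo_tool", "arguments": {"deltas": [[0.001, 0.0065, -0.02, 1.9], [0, 0, -0.03, 0], [0, 0, -0.03, 0], [0, 0, -0.03, 0], [0, 0, -0.03, 0], [0, 0, -0.02, 0], [0, 0, -0.01, 0], [0, 0, -0.0075, 0], [0, 0, 0, 0], [0, 0, 0, 0]]}}

```text
time: 2.7
position: [552.4, 156.9, 174.0]
eef_rot: [0.667, 0.745, 0.001, 0.0]
force: [-0.0, -0.9, -0.1]
gripper_width: 88.2
```

```bash
python3 - <<'E'
from h import *
import pickle
o=bot.observe();pickle.dump(o,open('o2.pkl','wb'));print(o['time'],o['position'],o['force'],Rn.from_quat(o['eef_rot']).as_matrix())
im=bot.snapshot('wrist');cv2.imwrite('pics/w2.png',cv2.resize(im[:,:,::-1],None,fx=1.5,fy=1.5,interpolation=cv2.INTER_CUBIC))
E
```

```text
2.7 [552.43491659 156.93664903 174.03832306] [-0.02805915 -0.85617546 -0.06934647] [[-1.09224290e-01  9.94016380e-01  1.22066782e-03]
 [ 9.94017062e-01  1.09223745e-01  5.04574691e-04]
 [ 3.68229598e-04  1.26847645e-03 -9.99999128e-01]]
```

View pics/w2.png

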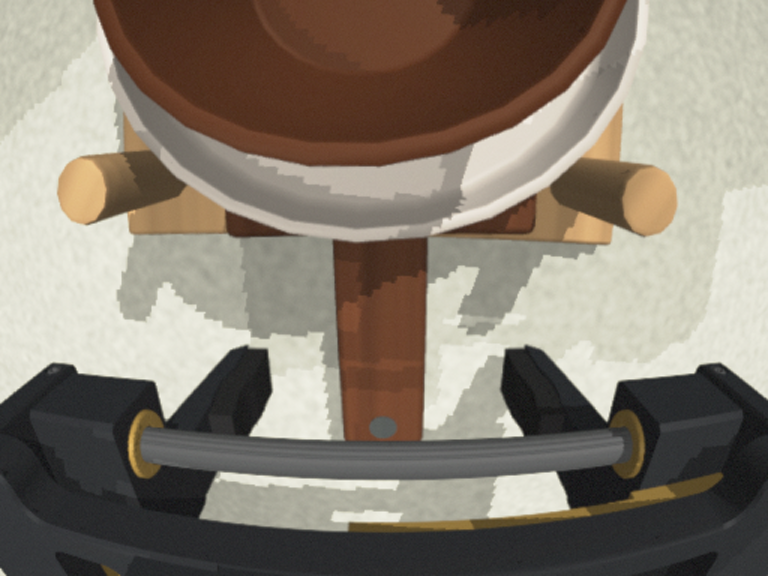

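```bash
python3 - <<'E'
from h import *
import pickle
np.set_printoptions(precision=1,suppress=True)
o=pickle.load(open('o2.pkl','rb'))
W=lambda x,y,z:pt('wrist',x/1.5,y/1.5,z,o)
R=Rn.from_quat(o['eef_rot']).as_matrix()
for q in [(341,390,20),(424,390,20),(334,245,20),(427,245,20),(344,440,20),(422,441,20),(228,235,20),(534,233,20),(82,190,60),(650,200,60)]:
    p=W(*q); print(p, R.T@(p-o['position']))
E
```

```text
[536.7 155.8  20. ] [  0.5 -16.  154. ]
[565.4 159.   20. ] [  0.6  12.9 154.1]
[530.7 206.7  20. ] [ 51.8 -16.3 154. ]
[559.2 209.8  20. ] [ 51.8  12.3 154.1]
[539.2 133.9  20. ] [-21.6 -15.9 154. ]
[568.1 136.6  20. ] [-22.   13.1 154. ]
[496.3 206.8  20. ] [ 55.6 -50.5 154. ]
[592.7 217.9  20. ] [ 56.2  46.5 154.1]
[469.3 224.6  60. ] [ 76.3 -75.4 114. ]
[606.6 236.2  60. ] [ 72.9  62.4 114.1]
```

Call:
{"name": "servo_tool", "arguments": {"deltas": [[-0.0015, 0, 0, 0]]}}

```text
time: 2.85
position: [551.1, 156.7, 174.1]
eef_rot: [0.668, 0.745, 0.001, 0.0]
force: [-0.0, -0.1, 0.9]
gripper_width: 88.3
```

Call:
{"name": "servo_tool", "arguments": {"deltas": [[0, 0, 0, 0], [0, 0, 0, 0], [0, 0, 0, 0], [0, 0, 0, 0], [0, 0, 0, 0], [0, 0, 0, 0], [0, 0, 0, 0], [0, 0, 0, 0]], "fingers": 1, "squeeze": 40}}

```text
time: 3.65
position: [550.6, 156.6, 173.2]
eef_rot: [0.667, 0.745, -0.0, 0.0]
force: [-0.4, -0.0, -0.0]
gripper_width: 29.6
```

Call:
{"name": "servo_tool", "arguments": {"deltas": [[0.0002, -0.003, 0, 0], [0.0003, -0.004, 0, 0], [0.0002, -0.004, 0, 0], [0.0003, -0.004, 0, 0], [0.0002, -0.004, 0, 0], [0.0003, -0.004, 0, 0], [0.0002, -0.004, 0, 0], [0.0003, -0.004, 0, 0], [0.0002, -0.004, 0, 0], [0.0003, -0.004, 0, 0], [0.0002, -0.004, 0, 0], [0.0003, -0.004, 0, 0], [0.0002, -0.004, 0, 0], [0.0003, -0.004, 0, 0], [0.0002, -0.004, 0, 0]]}}

```text
time: 5.15
position: [554.2, 98.1, 173.2]
eef_rot: [0.667, 0.745, 0.0, -0.0]
force: [-1.0, 7.1, -0.8]
gripper_width: 29.8
```

```bash
python3 - <<'E'
from h import *
import pickle
o=bot.observe();pickle.dump(o,open('o3.pkl','wb'));print(o['time'],o['position'],o['force'],o['wrist_torque'],o['gripper_width'])
im=bot.snapshot('wrist');cv2.imwrite('pics/w3.png',cv2.resize(im[:,:,::-1],None,fx=1.5,fy=1.5,interpolation=cv2.INTER_CUBIC))
E
```

```text
5.15 [554.238919    98.10430961 173.23716478] [-0.99104244  7.07057935 -0.7726058 ] [ 1.43993034  0.18267117 -0.07983943] 29.803341663445973
```

View pics/w3.png

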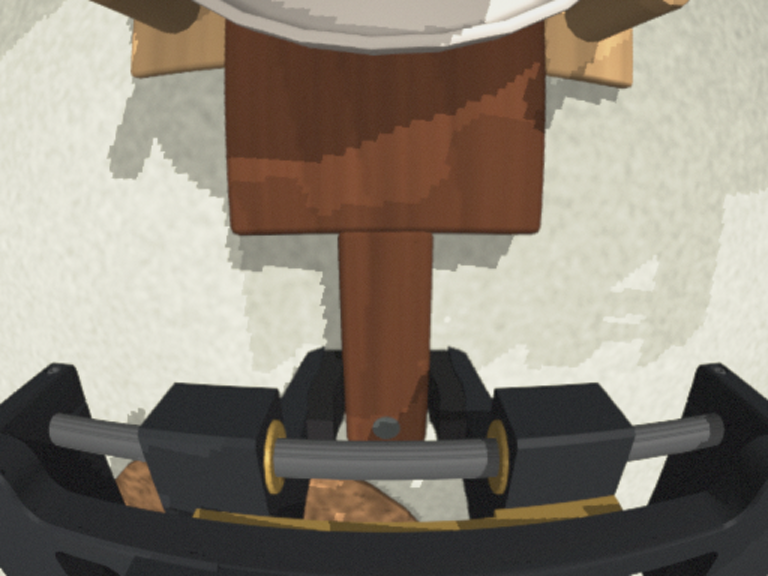

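Call:
{"name": "servo_tool", "arguments": {"deltas": [[0.0002, -0.004, 0, 0], [0.0003, -0.0045, 0, 0], [0.0003, -0.0045, 0, 0], [0.0003, -0.0045, 0, 0], [0.0003, -0.0045, 0, 0], [0.0003, -0.0045, 0, 0], [0.0003, -0.0045, 0, 0], [0.0003, -0.0045, 0, 0], [0.0003, -0.0045, 0, 0], [0.0003, -0.0045, 0, 0], [0.0003, -0.0045, 0, 0], [0.0003, -0.0045, 0, 0], [0.0003, -0.0045, 0, 0], [0.0003, -0.0045, 0, 0], [0.0003, -0.0045, 0, 0], [0.0003, -0.0045, 0, 0], [0.0003, -0.0045, 0, 0], [0.0003, -0.0045, 0, 0], [0.0003, -0.0045, 0, 0], [0.0003, -0.0045, 0, 0]]}}

```text
time: 7.2
position: [560.2, 7.7, 173.2]
eef_rot: [0.668, 0.745, -0.0, 0.0]
force: [0.0, 0.0, -1.7]
gripper_width: 29.5
```

```bash
python3 - <<'E'
from h import *
import pickle
o=bot.observe();pickle.dump(o,open('o4.pkl','wb'));print(o['time'],o['position'],o['force'],o['wrist_torque'],o['gripper_width'])
im=bot.snapshot('side');cv2.imwrite('pics/s4.png',im[:,:,::-1]);crop('pics/s4.png','pics/s4a.png',135,140,285,265,5)
im=bot.snapshot('wrist');cv2.imwrite('pics/w4.png',cv2.resize(im[:,:,::-1],None,fx=1.5,fy=1.5,interpolation=cv2.INTER_CUBIC))
E
```

```text
7.2 [560.20193015   7.66536869 173.20032012] [ 0.02626723  0.02886771 -1.72855802] [-0.11348123  0.08084947 -0.06528744] 29.499207510361458
```

View pics/s4a.png

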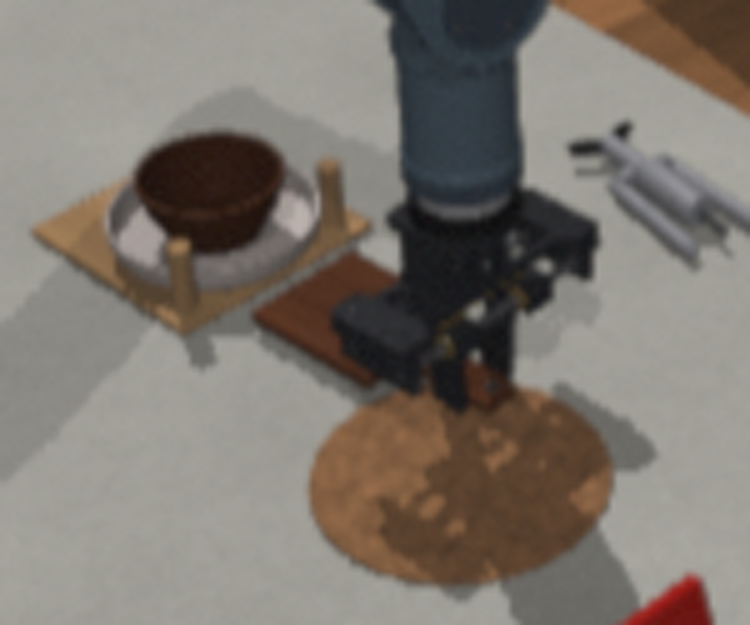

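View pics/w4.png

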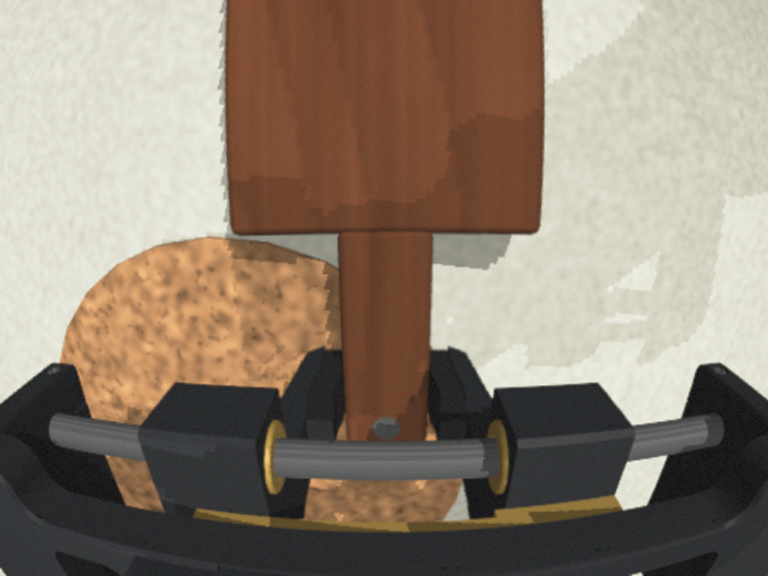

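Call:
{"name": "servo_tool", "arguments": {"deltas": [[0, -0.002, 0.006, 0], [0, -0.004, 0.01, 0], [-0.003, -0.01, 0.006, 0], [-0.005, -0.017, 0.003, 0], [-0.006, -0.02, 0, 0], [-0.006, -0.02, 0, 0], [-0.006, -0.02, 0, 0], [-0.006, -0.02, 0, 0], [-0.006, -0.02, 0, 0], [-0.005, -0.0175, 0, 0], [-0.004, -0.014, 0, 0], [-0.0025, -0.008, 0, 0], [-0.001, -0.004, 0, 0], [0, 0, -0.006, 0], [0, 0, -0.008, 0], [0, 0, -0.006, 0], [0, 0, -0.004, 0], [0, 0, -0.002, 0], [0, 0, 0, 0]]}}

```text
time: 9.2
position: [509.6, -168.2, 171.8]
eef_rot: [0.667, 0.745, -0.0, -0.0]
force: [0.0, -0.3, -1.9]
gripper_width: 30.0
```

```bash
python3 - <<'E'
from h import *
import pickle
o=bot.observe();pickle.dump(o,open('o5.pkl','wb'));print(o['time'],o['position'],o['force'],o['wrist_torque'],o['gripper_width'])
im=bot.snapshot('side');cv2.imwrite('pics/s5.png',im[:,:,::-1]);crop('pics/s5.png','pics/s5a.png',135,140,285,265,5)
im=bot.snapshot('wrist');cv2.imwrite('pics/w5.png',cv2.resize(im[:,:,::-1],None,fx=1.5,fy=1.5,interpolation=cv2.INTER_CUBIC))
E
```

```text
9.2 [ 509.58905072 -168.21423376  171.81164521] [ 0.0033279  -0.30396195 -1.87746794] [-0.16513594  0.0462737  -0.02776574] 29.95365212767072
```

View pics/s5a.png

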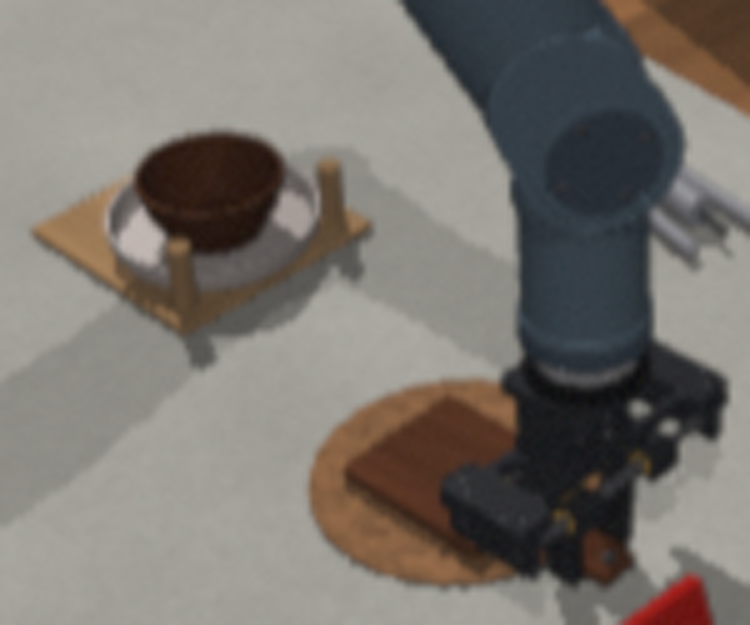

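View pics/w5.png

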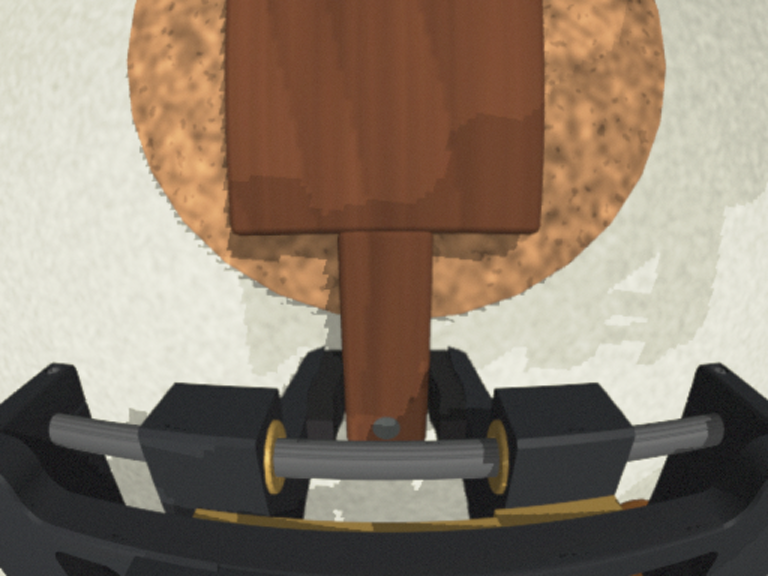

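Call:
{"name": "servo_tool", "arguments": {"deltas": [[0.002, 0, -0.001, 0], [0, 0, -0.001, 0], [0, 0, -0.0005, 0], [0, 0, 0, 0]]}}

```text
time: 9.7
position: [511.7, -168.4, 169.8]
eef_rot: [0.668, 0.745, 0.0, 0.0]
force: [0.4, 0.1, -0.3]
gripper_width: 29.8
```

Call:
{"name": "servo_tool", "arguments": {"deltas": [[0, 0, -0.0005, 0], [0, 0, 0, 0]]}}

```text
time: 9.9
position: [511.7, -168.5, 169.3]
eef_rot: [0.668, 0.745, 0.0, 0.0]
force: [0.2, 0.9, -1.2]
gripper_width: 29.7
```

Call:
{"name": "servo_tool", "arguments": {"deltas": [[0, 0, 0, 0], [0, 0, 0, 0], [0, 0, 0, 0], [0, 0, 0, 0], [0, 0, 0, 0], [0, 0, 0, 0], [0, 0, 0, 0]], "fingers": -1}}

```text
time: 10.6
position: [511.7, -168.4, 169.2]
eef_rot: [0.668, 0.745, -0.0, 0.0]
force: [-1.0, -0.4, 0.1]
gripper_width: 83.4
```

Call:
{"name": "servo_tool", "arguments": {"deltas": [[0, 0, 0.01, 0], [0, 0, 0.03, 0], [0, 0, 0.045, 0], [0, 0, 0.045, 0], [0, -0.01, 0.04, 0], [0, 0, 0.01, 0], [0, 0, 0, 0], [0, 0, 0, 0]]}}

```text
time: 11.4
position: [511.2, -177.9, 348.4]
eef_rot: [0.667, 0.745, -0.0, -0.001]
force: [0.3, -0.7, -0.2]
gripper_width: 88.4
```

```bash
python3 - <<'E'
from h import *
import pickle
o=bot.observe();pickle.dump(o,open('o6.pkl','wb'));print(o['time'],o['position'],o['force'],o['joints'],o['gripper_width'])
im=bot.snapshot('top');cv2.imwrite('pics/t6.png',im[:,:,::-1]);crop('pics/t6.png','pics/t6a.png',120,130,360,270,3)
im=bot.snapshot('wrist');cv2.imwrite('pics/w6.png',cv2.resize(im[:,:,::-1],None,fx=1.5,fy=1.5,interpolation=cv2.INTER_CUBIC))
E
```

```text
11.4 [ 511.17115878 -177.9154792   348.38738719] [ 0.26093761 -0.71411308 -0.23792193] [ 0.04062374  0.432328    0.26987525  1.8904595  -0.15092448  0.83983298
  0.49742878] 88.36336285143886
```

View pics/t6a.png

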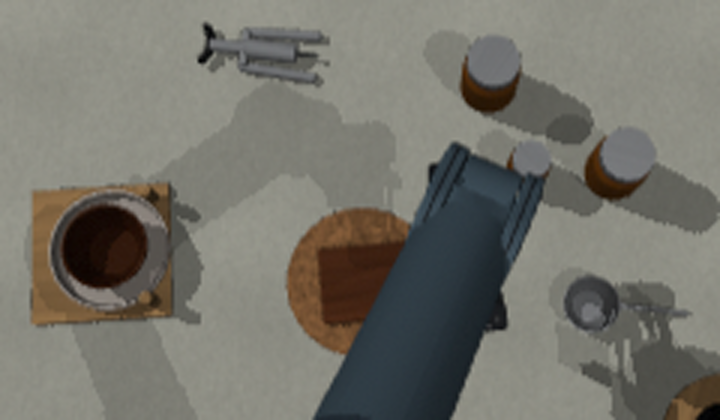

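View pics/w6.png

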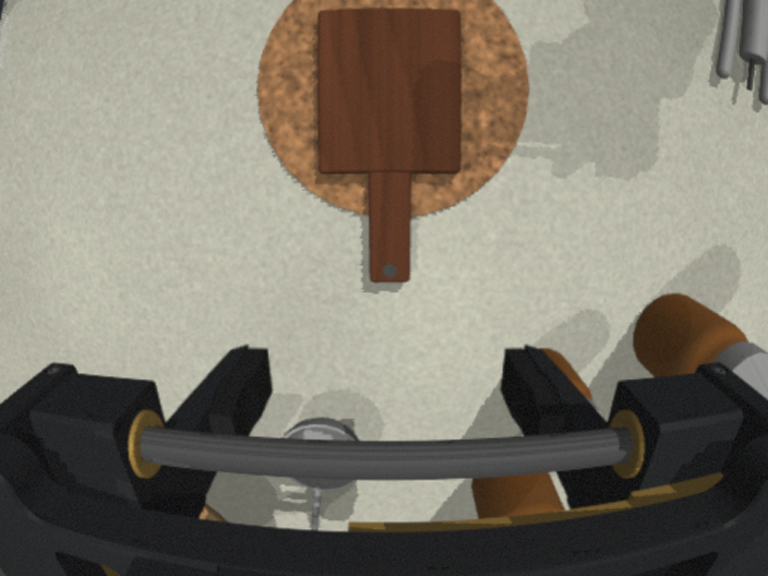

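Call:
{"name": "servo_tool", "arguments": {"deltas": [[0.012, -0.012, 0, -3.5], [0.025, -0.025, 0, -4], [0.03, -0.03, 0, -4], [0.03, -0.03, 0, -4], [0.02, -0.02, 0, -4], [0.01, -0.012, 0, -4], [0, 0, 0, 0], [0, 0, 0, 0], [0, 0, 0, 0]]}}

```text
time: 12.4
position: [638.2, -306.3, 348.3]
eef_rot: [0.805, 0.594, -0.0, -0.001]
force: [-0.4, 0.7, -0.4]
gripper_width: 88.3
```

```bash
python3 - <<'E'
from h import *
import pickle
np.set_printoptions(precision=1,suppress=True)
o=pickle.load(open('o6.pkl','rb'))
W=lambda x,y,z:pt('wrist',x/1.5,y/1.5,z,o)
c=[W(*q,16) for q in [(319,10),(460,10),(462,172),(318,173)]];print(c,'blade',sum(c)/4)
m=[W(258,90,4),W(529,90,4),W(393,217,4)];print('mat',(m[0]+m[1])/2,m[2])
o=bot.observe();pickle.dump(o,open('o7.pkl','wb'));print(o['time'],o['position'],o['eef_rot'])
im=bot.snapshot('wrist');cv2.imwrite('pics/w7.png',cv2.resize(im[:,:,::-1],None,fx=1.5,fy=1.5,interpolation=cv2.INTER_CUBIC))
E
```

```text
[array([443.9,  -1.7,  16. ]), array([541.2,   9.3,  16. ]), array([ 555.8, -107.4,   16. ]), array([ 455.9, -119.3,   16. ])] blade [499.2 -54.8  16. ]
mat [501.9 -50.1   4. ] [ 511.9 -147.     4. ]
12.4 [ 638.2 -306.3  348.3] [ 0.8  0.6 -0.  -0. ]
```

View pics/w7.png

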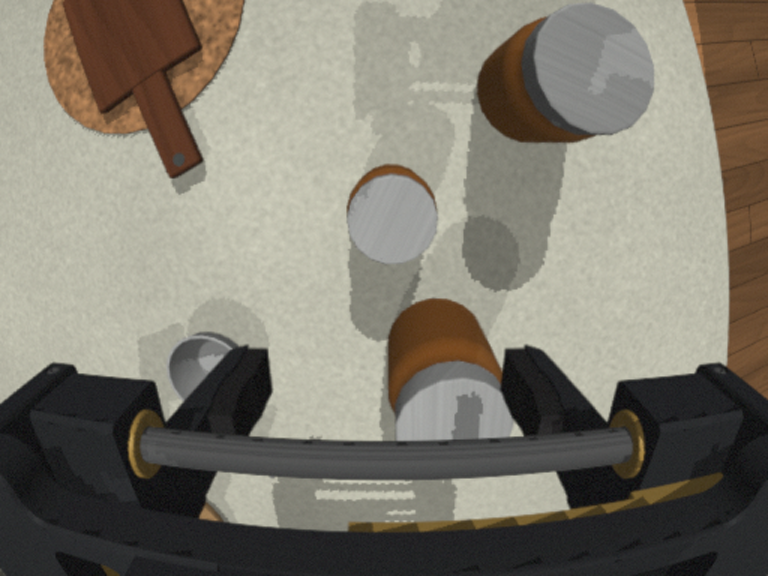

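```bash
python3 - <<'E'
from h import *
import pickle
np.set_printoptions(precision=1,suppress=True)
o=pickle.load(open('o7.pkl','rb'));R=Rn.from_quat(o['eef_rot']).as_matrix()
W=lambda x,y,z:pt('wrist',x/1.5,y/1.5,z,o)
print(R[:,1],W(392,219,90),np.linalg.norm(W(348,219,90)-W(437,219,90)))
print('A',W(590,68,118),'C',W(454,418,118))
E
```

```text
[ 1.  -0.3 -0. ] [ 652.8 -265.8   90. ] 48.085403136262435
A [ 770.5 -214.2  118. ] C [ 655.  -379.3  118. ]
```

Call:
{"name": "servo_tool", "arguments": {"deltas": [[0.007, 0.019, 0, -3], [0.007, 0.02, 0, -3], [0, 0, -0.02, 0], [0, 0, -0.035, 0], [0, 0, -0.035, 0], [0, 0, -0.03, 0], [0, 0, -0.017, 0], [0, 0, -0.006, 0], [0, 0, 0, 0], [0, 0, 0, 0]]}}

```text
time: 13.45
position: [653.3, -268.7, 207.9]
eef_rot: [0.835, 0.55, 0.001, 0.001]
force: [-0.2, 0.1, 0.2]
gripper_width: 87.8
```

```bash
python3 - <<'E'
from h import *
import pickle
o=bot.observe();pickle.dump(o,open('o8.pkl','wb'));print(o['time'],o['position'],o['force'])
im=bot.snapshot('wrist');cv2.imwrite('pics/w8.png',cv2.resize(im[:,:,::-1],None,fx=1.5,fy=1.5,interpolation=cv2.INTER_CUBIC))
E
```

```text
13.45 [ 653.33501523 -268.73491609  207.9052432 ] [-0.17415946  0.07593164  0.19523417]
```

View pics/w8.png

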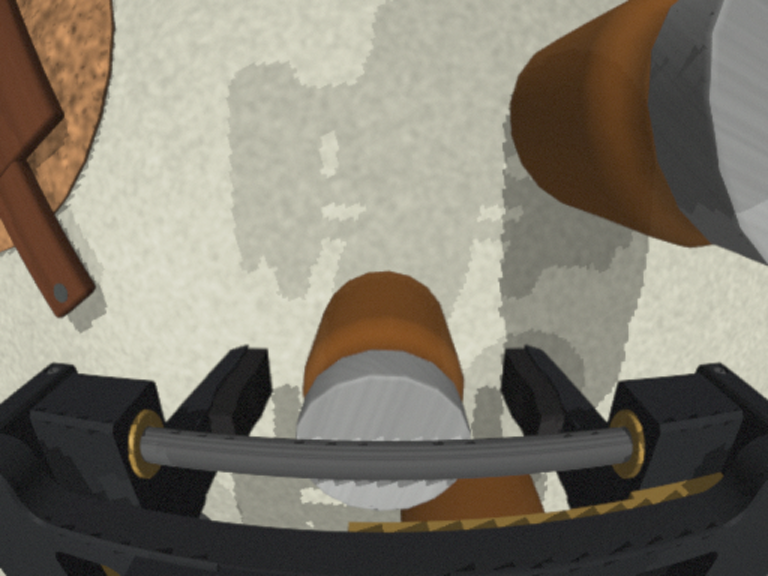

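```bash
python3 - <<'E'
from h import *
import pickle
np.set_printoptions(precision=1,suppress=True)
o=pickle.load(open('o8.pkl','rb'));R=Rn.from_quat(o['eef_rot']).as_matrix()
W=lambda x,y,z:pt('wrist',x/1.5,y/1.5,z,o)
for q in [(383,365),(383,508),(297,428),(470,428)]: print(W(*q,90),R.T@(W(*q,90)-o['position']))
E
```

```text
[ 663.6 -241.2   90. ] [ 29.3  -1.7 117.9]
[ 643.6 -287.4   90. ] [-21.   -1.9 117.9]
[ 634.4 -250.2   90. ] [  9.6 -25.  117.8]
[ 677.3 -268.7   90. ] [  9.5  21.7 118. ]
```

Call:
{"name": "servo_tool", "arguments": {"deltas": [[0, 0.004, -0.003, 0], [0, 0, 0, 0]]}}

```text
time: 13.7
position: [653.0, -263.5, 203.6]
eef_rot: [0.835, 0.55, 0.0, -0.0]
force: [0.3, 1.1, 0.0]
gripper_width: 88.0
```

Call:
{"name": "servo_tool", "arguments": {"deltas": [[0, 0, 0, 0], [0, 0, 0, 0], [0, 0, 0, 0], [0, 0, 0, 0], [0, 0, 0, 0], [0, 0, 0, 0], [0, 0, 0, 0]], "fingers": 1, "squeeze": 30}}

```text
time: 14.4
position: [652.9, -264.6, 203.4]
eef_rot: [0.835, 0.55, 0.0, 0.0]
force: [1.5, -1.0, -0.1]
gripper_width: 55.1
```

Call:
{"name": "servo_tool", "arguments": {"deltas": [[0, 0, 0.01, 0], [0, 0, 0.025, 0], [0, 0, 0.03, 0], [0, 0, 0.03, 0], [0, 0, 0.015, 0], [0, 0, 0, 0], [0, 0, 0, 0]]}}

```text
time: 15.1
position: [652.2, -264.0, 312.1]
eef_rot: [0.835, 0.55, -0.0, -0.001]
force: [-0.5, 1.1, -3.5]
gripper_width: 55.8
```

```bash
python3 - <<'E'
from h import *
import pickle
o=bot.observe();pickle.dump(o,open('o9.pkl','wb'));print(o['time'],o['position'],o['force'],o['gripper_width'])
im=bot.snapshot('wrist');cv2.imwrite('pics/w9.png',cv2.resize(im[:,:,::-1],None,fx=1.5,fy=1.5,interpolation=cv2.INTER_CUBIC))
E
```

```text
15.1 [ 652.2123095  -264.03159863  312.11913647] [-0.53405365  1.06910647 -3.49983831] 55.800131185247416
```

View pics/w9.png

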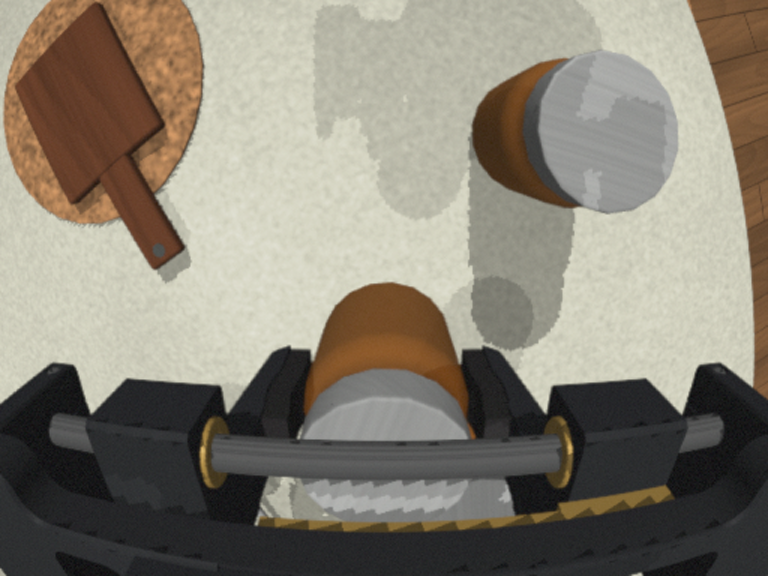

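Call:
{"name": "servo_tool", "arguments": {"deltas": [[-0.006, 0.008, 0, 0], [-0.012, 0.017, 0, 0], [-0.018, 0.025, 0, 0], [-0.022, 0.03, 0, 0], [-0.022, 0.03, 0, 0], [-0.022, 0.03, -0.005, 0], [-0.02, 0.028, -0.01, 0], [-0.015, 0.02, -0.015, 0], [-0.01, 0.014, -0.02, 0], [-0.005, 0.007, -0.015, 0], [0, 0, -0.01, 0], [0, 0, -0.004, 0], [0, 0, 0, 0], [0, 0, 0, 0]]}}

```text
time: 16.55
position: [501.2, -56.1, 234.6]
eef_rot: [0.835, 0.55, 0.0, 0.0]
force: [-0.0, 0.8, -1.8]
gripper_width: 55.1
```

```bash
python3 - <<'E'
from h import *
import pickle
o=bot.observe();pickle.dump(o,open('o10.pkl','wb'));print(o['time'],o['position'],o['force'],o['gripper_width'])
im=bot.snapshot('wrist');cv2.imwrite('pics/w10.png',cv2.resize(im[:,:,::-1],None,fx=1.5,fy=1.5,interpolation=cv2.INTER_CUBIC))
im=bot.snapshot('side');cv2.imwrite('pics/s10.png',im[:,:,::-1]);crop('pics/s10.png','pics/s10a.png',135,140,285,265,5)
E
```

```text
16.55 [501.15433196 -56.12390203 234.63694194] [-0.00335976  0.79611797 -1.80667352] 55.122360159687176
```

View pics/w10.png

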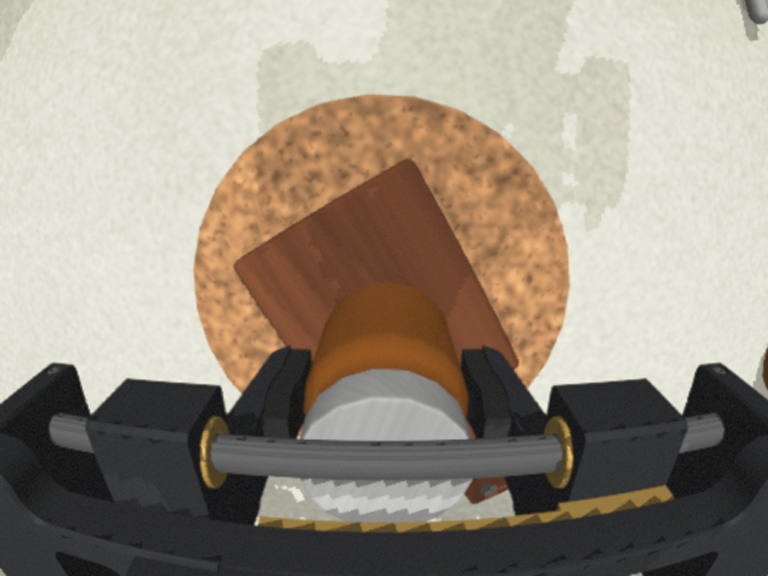

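View pics/s10a.png

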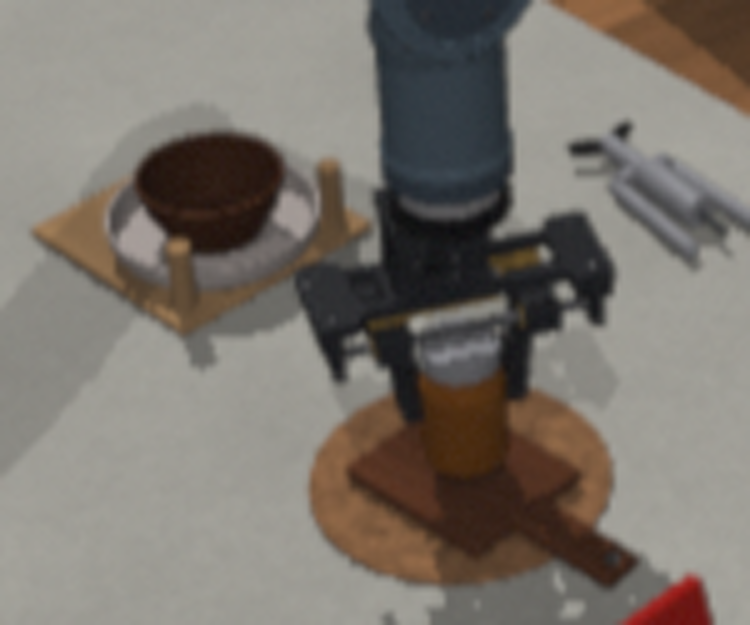

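Call:
{"name": "servo_tool", "arguments": {"deltas": [[0, 0, -0.004, 0], [0, 0, -0.004, 0], [0, 0, -0.003, 0], [0, 0, -0.001, 0], [0, 0, -0.001, 0], [0, 0, -0.001, 0], [0, 0, 0, 0], [0, 0, 0, 0]]}}

```text
time: 17.45
position: [500.7, -55.4, 220.3]
eef_rot: [0.835, 0.55, 0.0, 0.0]
force: [0.7, 0.4, -2.0]
gripper_width: 55.0
```

Call:
{"name": "servo_tool", "arguments": {"deltas": [[0, 0, -0.0005, 0], [0, 0, -0.0005, 0], [0, 0, 0, 0], [0, 0, 0, 0]]}}

```text
time: 17.85
position: [500.7, -55.4, 219.3]
eef_rot: [0.835, 0.55, 0.0, 0.0]
force: [0.0, -0.3, -0.3]
gripper_width: 55.2
```

Call:
{"name": "servo_tool", "arguments": {"deltas": [[0, 0, -0.0005, 0], [0, 0, 0, 0], [0, 0, 0, 0]]}}

```text
time: 18.15
position: [500.8, -55.5, 219.2]
eef_rot: [0.835, 0.55, 0.0, -0.0]
force: [-1.4, 1.8, 5.3]
gripper_width: 55.1
```

Contact: 5 N, resting on the board. Release and withdraw.

Call:
{"name": "servo_tool", "arguments": {"deltas": [[0, 0, 0, 0], [0, 0, 0, 0], [0, 0, 0, 0], [0, 0, 0, 0], [0, 0, 0, 0], [0, 0, 0, 0]], "fingers": -1}}

```text
time: 18.75
position: [500.7, -55.4, 218.7]
eef_rot: [0.835, 0.55, -0.0, 0.0]
force: [0.4, 0.2, 0.2]
gripper_width: 87.9
```

Call:
{"name": "servo_tool", "arguments": {"deltas": [[0, 0, 0.008, 0], [0, 0, 0.02, 0], [0, 0, 0.035, 0], [0, 0, 0.04, 0], [0, 0, 0.04, 0], [-0.04, -0.03, 0.02, 0], [-0.04, -0.03, 0, 0], [-0.03, -0.03, 0, 0], [0, 0, 0, 0], [0, 0, 0, 0], [0, 0, 0, 0]]}}

```text
time: 19.85
position: [394.4, -142.6, 380.6]
eef_rot: [0.835, 0.551, 0.0, 0.0]
force: [-0.5, 1.1, -0.9]
gripper_width: 88.4
```

```bash
python3 - <<'E'
from h import *
import pickle
o=bot.observe();pickle.dump(o,open('o11.pkl','wb'));print(o['time'],o['position'],o['force'],o['gripper_width'])
im=bot.snapshot('wrist');cv2.imwrite('pics/w11.png',cv2.resize(im[:,:,::-1],None,fx=1.5,fy=1.5,interpolation=cv2.INTER_CUBIC))
im=bot.snapshot('side');cv2.imwrite('pics/s11.png',im[:,:,::-1]);crop('pics/s11.png','pics/s11a.png',135,140,285,265,5)
E
```

```text
19.85 [ 394.42027412 -142.56229457  380.61112108] [-0.53142984  1.11651677 -0.8969426 ] 88.40114759260685
```

View pics/w11.png

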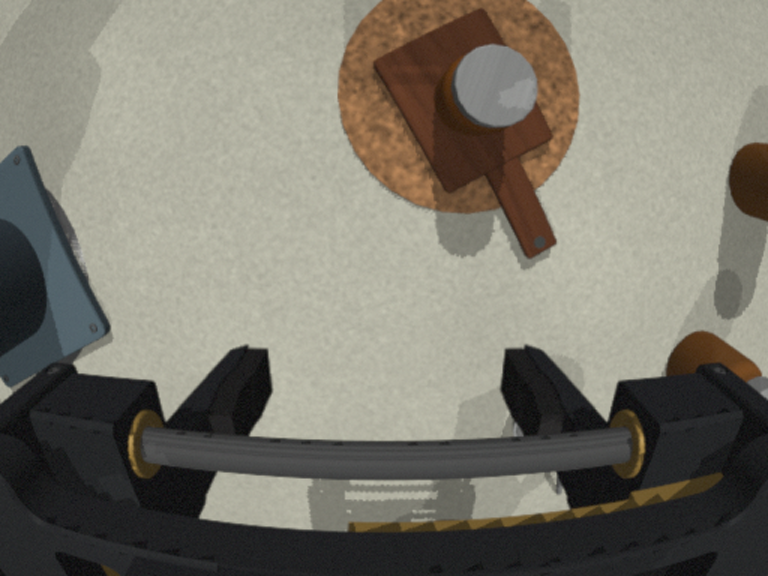

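View pics/s11a.png

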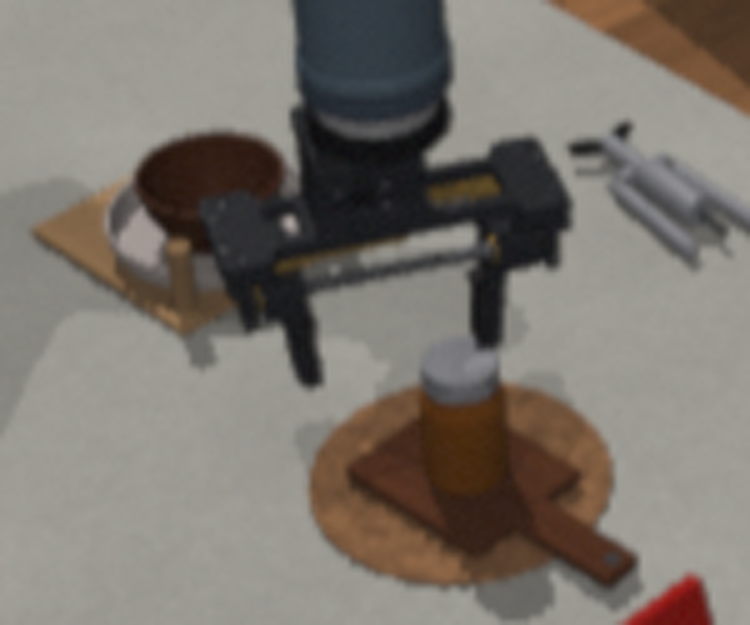

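```bash
python3 - <<'E'
from h import *
import pickle
np.set_printoptions(precision=1,suppress=True)
o=pickle.load(open('o11.pkl','rb'))
W=lambda x,y,z:pt('wrist',x/1.5,y/1.5,z,o)
c=[W(*q,16) for q in [(375,67),(484,9),(552,136),(449,191)]];print('blade',sum(c)/4,'jar',W(495,86,106))
p1=ray('side',135+458/5,140+365/5);print('jar side',pt('side',135+459/5,140+363/5,106))
# plate position from t6 crop (scale 3, offset 120,130): rim centre
print('plate top z30',pt('top',120+109/3,130+249/3,30),'bowl z~65',pt('top',120+104/3,130+247/3,65))
E
```

```text
blade [498.6 -55.6  16. ] jar [497.5 -57.4 106. ]
jar side [496.9 -62.9 106. ]
plate top z30 [530.8 281.1  30. ] bowl z~65 [528.6 277.7  65. ]
```

```bash
python3 - <<'E'
from station import bot
print(bot.sign_off())
E
```

```text
the job is handed in; nothing more can be done
None
```

I pulled the board out by its handle, laid it on the cork mat, set the amber jar on the blade, and handed the job in after about 20 s of the 59 s allowed. Sign-off gives no verdict, so what follows is from my own measurements.

- **Stack:** the plate and bowl stand level on the pine rest behind the posts. The plate is about 9 mm from the rest's origin, measured in the top view right after the board was set down. The bowl is about 4 mm from the plate's centre. The final side view shows the stack unchanged, though the gripper hid part of it.
- **Board:** it lies flat on the mat. My estimates of the mat's centre vary by a few mm, which puts the blade's centre 3 to 6 mm from it.
- **Jar:** I took the smallest of the three, the one matching 56 mm across and 90 mm high. It stands upright on the blade. The wrist camera puts it about 2 mm off centre and the side camera about 7 mm off, both inside 25 mm. It was set down with about 5 N.
- **Bystanders:** the arm never came near the strainer, corkscrew or crock. I saw no change in the corkscrew or strainer in the pictures but did not measure any of the three.

No check failed.

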